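# Load a carved tile under the rocker hold-down

### The job

Load the pale carved tile into the hold-down on the carving board: press the brass paddle down with one fingertip so that the jaw lifts and, while keeping it down, push the tile with the other fingertip under the jaw until it lies fully home and square against the end stop. Then let the paddle up so that the jaw grips the tile, and withdraw. Do not lift or tip the tile, and leave the gouge, stone, water bottle and dark spare tile alone.

Things in the scene. Friction and masses are not known exactly. Their poses are not given: they have to be found in the camera images.
- fixture: Plywood carving board, 180 x 180 x 12 mm, fixed; origin at the centre of its underside, on the bench, so its top is at z = 12. Its x is the way the tile is pushed. Positions in these texts are in its frame, mm. The tile's lane is centred on y = -42; when home the tile's origin is at x = 41. Dark rails 10 mm high over the board, faces at y = -69 and -15, from x = -40 on, guide it with 2 mm play a side.
- stop (a point): Middle of the face of the dark wooden end stop, which crosses the lane at x = 71, from y = -67 to -17, 14 mm high above the board. The tile's front edge comes to lie flat against it.
- shaft (a point): Middle of the clip's steel shaft, 8 mm thick, which runs along the board's x at y = 0, z = 40 between two posts 34 mm high above the board at x = -76 and x = 78.
- clip (a joint): Sprung rocker clip on the shaft, rad: 0 is jaw shut (as at the start), 0.42 is paddle fully down and jaw fully open; about 0.15 when the jaw rests on the tile. The tile passes under the jaw above 0.20. Springs back when let go. Fully down takes about 6 to 8 N at the paddle's middle.
- paddle (a point): Middle of the upper face of the brass paddle, 80 mm along the board's x (x = -66 to 14) by 55 mm, on the +y side of the shaft. Fully down it is level, upper face 9 mm above the board, y = 12 to 67; let go it slopes up towards +y by 0.42 rad, its middle near y = 44, z = 39. It may be pressed anywhere, also near its ends.
- jaw (a point): Middle of the underside of the clip's black jaw pad, 18 mm (along the board's x, from x = 45 to 63) by 8 mm, on the -y side of the shaft over the tile's lane at y = -42. Shut, it is about 12 mm above the board and blocks the tile; fully open about 29 mm above it.
- tile: Pale wooden tile with a dark carved rosette, 60 mm (its x) x 50 mm (its y) x 18 mm thick, 25 to 50 g, loose; origin at the centre of its underside. It starts on the board in the lane, its front (+x) edge short of the jaw, turned by up to 0.04 rad. Its x points along the board's x.
- spare: Dark wooden tile with a pale rosette, 60 x 50 x 18 mm, loose on the bench by the board; origin at the centre of its underside. Leave alone.
- stone: Grey sharpening stone, 70 x 50 x 22 mm, loose on the bench by the board; origin at the centre of its underside. Leave alone.
- gouge: Carving gouge lying on the bench beside the board, dark handle 110 x 24 x 20 mm towards its -x, steel blade 105 mm towards its +x; origin under the handle's front end. Leave alone.
- water: Clear water bottle with blue cap and label, 64 mm across, 190 mm high, standing on the bench beyond the board; origin at the centre of its underside. Leave alone.
Not all that is in view belongs to the job. What is shaped like the tile but blue or turquoise is not meant.

How it is judged:
By the outcome, as a careful person would: the job done as asked, in the order asked, and still so for the second after the job is handed in, with the robot touching nothing.
It also fails if it takes over 48 s, if anything falls off the work surface, if the arm or the gripper's body presses on something with over 40 N, if the wrist force passes 120 N, or if a joint passes its speed limit or range.

### The arm

A 6-joint arm with a two-finger parallel gripper is mounted at the origin on the work surface. World frame = base frame: x ahead of the robot, y to its left, z up, the work surface at z = 0. Lengths are in m, angles in rad, forces in N, time in s.
With the tool pointing down it reaches from about 0.35 to 0.975 m from the base axis. Payload 4.9 kg.
Tool frame: the origin (TCP) lies on the centre line of the jaws, within the pads' length; the fingertips stand ctrl.tips_ahead ahead of it and the grasp point (between the pads) lies 3 mm ahead of it (ctrl.tips_ahead is the distance from the TCP to the fingertips, in m); z points along the fingers, y is the line along which they close (so a half turn about z gives the same grasp; the last joint's range is limited). The gripper opens to 85 mm and grips with 20 to 120 N. Pads are 22 mm wide; open, the fingers measure 114 mm over their backs; the gripper's body (76 mm by 85 mm) begins 54 mm behind the grasp point. The pads swing forward as they close: fully open they stand 13 mm farther back than shut.
Start: joints at [-1.259, 0.053, 1.613, -0, 1.476, -0.119], TCP at [0.261, -0.568, 0.253] pointing down, gripper open.
Joint ranges: [-3.01, 3.01], [-1.01, 2.22], [0.06, 2.58], [-1.02, 4.17], [0.09, 2.62], [-3.14, 3.14]. Speed limits (rad/s): [2.57, 2.57, 3.14, 3.14, 3.14, 3.14].

### API

Orientations are given as a 3x3 rotation matrix whose columns are the frame's x, y, z axes.
In Python, from station import ctrl gives the robot as it stands.
- The arm moves only by the tool arm_command, never from a script. Its argument "commands" is a list that holds one entry, the list of rows, each a list of 4 numbers: the shift along the tool's x, y, z each as a share of 0.1 m, from -1 to 1, then the turn about the tool's z as a share of 60 degrees, from -1 to 1. In form: [[[dx, dy, dz, yaw], ...]]. A call has 1 to 12 rows; each row is the pose to reach, as a shift and turn from the pose commanded when the call began, along the tool's axes at that moment; what a row does not reach only later rows make up. A row lasts 1/8 s, in which the tool goes at most 62.5 mm and 10.7 degrees, less where a joint would pass 70% of its speed; a pose out of reach is approached as far as the arm can. A call with a number of a shift or a turn outside -1 to 1 is refused whole. A call with a gripper value outside its range is refused whole. "gripper" is the opening, from 0 (shut) to 1 (fully open), set as the call begins (left out, the last holds). The fingers move at their own pace and stop on an object; "newtons" is the grip in N (left out, the last holds). Time passes only in rows, so rows that repeat a pose let the fingers close. It gives the time, the measured TCP pose, the force, the opening and the grip force at its end, in the units of the state.
- ctrl.read_state(): the state, without advancing time (a new reading comes with each control period).
- ctrl.capture(name): name is "scene" or "side" or "wrist"; returns the picture (480x640x3 uint8, red, green, blue); there is no depth.
- ctrl.camera_info(name): a dict with "fx", "fy", "cx", "cy" (pixels), "origin" and "orientation" of the camera in the world; the wrist camera has in their place "mount" (4x4, takes a point from camera to tool coordinates, whose origin is the TCP and whose axes are the flange's). Camera axes: x right, y up, looking along -z (the intrinsics and any distortion apply to the point x, -y, -z); pixel columns grow to the right and rows downward; lengths in m; the calibration is good to about 2 mm. A picture is of the moment at which its call begins: read the wrist's pose just before it. camera_info takes no time and is no camera call.
- ctrl.hand_in(): hands the job in; it is judged then, once.
The state is a dict: "clock": time; "joint_positions": joint angles; "joint_velocities": joint speeds; "joint_torque": joint torques, N m; "tool_pos": TCP position; "orientation": TCP orientation; "force": force on the tool from outside, world axes, zero at the start; "moment": the same for the moment, N m; "gripper_width": finger opening in m; "finger_force": force on a finger pad.
Only numpy, scipy, OpenCV 4.12 (cv2) and the standard library are available. Lean on these libraries where they do the work, as an engineer would, in place of code of your own. Each camera call takes 0.05 s, during which the arm holds its last target. There are 200 camera calls.

## Working session

There is one attempt and no reset: what is moved stays moved. The work goes in short steps, Python scripts to look and compute and a tool call to move; the robot and the scene stay as the last step left them, time stands still between calls to the robot, and variables do not carry over. Pictures are saved under pics/ and viewed, at most 10 in all, crops included, and the job is handed in when it is done.

Besides the shell and the picture viewer there is one more tool, called after "Call:" as name(argument=value, ...), one argument or row to a line, values as JSON. arm_command: Moves the arm, as the interface text tells. Shift numbers are shares of 0.1 m and turn numbers shares of 60 degrees, none past 1 either way. Its arguments: {"type":"object","properties":{"commands":{"type":"array","items":{"type":"array","items":{"type":"array","items":{"type":"number","minimum":-1,"maximum":1}}}},"gripper":{"type":"number"},"newtons":{"type":"number"}},"required":["commands"]}

```bash
mkdir -p pics; ls
python3 - <<'E'
from station import ctrl
import cv2
for n in("scene","side"):
    cv2.imwrite(f"pics/{n}0.png",ctrl.capture(n)[:,:,::-1]); print(n,ctrl.camera_info(n))
print(ctrl.camera_info("wrist"),ctrl.tips_ahead); print(ctrl.read_state())
E
```

```text
pics
scene {'fx': 610.8149605162628, 'fy': 610.8149605162628, 'cx': 322.3198860500504, 'cy': 247.24226381652124, 'origin': array([1.04510544, 0.51095203, 0.77418648]), 'orientation': array([[-0.72649755, -0.49670451,  0.4748536 ],
       [ 0.68704362, -0.53823911,  0.4881288 ],
       [ 0.013129  ,  0.68086951,  0.73228706]])}
side {'fx': 440.1706867616573, 'fy': 440.1706867616573, 'cx': 322.2707518619232, 'cy': 235.6707679166105, 'origin': array([0.49584507, 0.53975243, 0.62471117]), 'orientation': array([[-0.9758855 ,  0.17700025, -0.12774348],
       [-0.21756163, -0.74116616,  0.63509028],
       [ 0.01773199,  0.64756748,  0.76180177]])}
{'fx': 368.2885712841966, 'fy': 368.2885712841966, 'cx': 320.27176145630654, 'cy': 243.31044482862328, 'mount': array([[ 3.33066456e-04,  9.48878473e-01,  3.15641461e-01,
         8.11839770e-02],
       [ 9.99999944e-01, -3.08205428e-04, -1.28680627e-04,
        -1.06273355e-03],
       [-2.48198655e-05,  3.15641487e-01, -9.48878523e-01,
        -1.20536376e-01],
       [ 0.00000000e+00,  0.00000000e+00,  0.00000000e+00,
         1.00000000e+00]])} 0.022
{'clock': 0.1, 'joint_positions': array([-1.25900214e+00,  5.32881929e-02,  1.61415504e+00,  2.18911446e-05,
        1.47598590e+00, -1.18984190e-01]), 'joint_velocities': array([ 0.0019719 , -0.00053752, -0.00205224, -0.00037313,  0.00054606,
        0.00054369]), 'joint_torque': array([ 6.11625292e-04, -3.94907463e+01, -3.71363032e+01, -1.05640179e-04,
        3.93429204e-03,  6.22088301e-07]), 'tool_pos': array([ 0.26084083, -0.56739744,  0.25218854]), 'orientation': array([[ 9.08641929e-01,  4.17575802e-01, -5.42627411e-04],
       [ 4.17576086e-01, -9.08640266e-01,  1.75461385e-03],
       [ 2.39631170e-04, -1.82090394e-03, -9.99998313e-01]]), 'force': array([ 0.68578331, -0.12496918, -0.05627379]), 'moment': array([-0.02448395,  0.0119023 , -0.03181294]), 'finger_force': 0.0, 'gripper_width': 0.08530938755816739}
```

View pics/scene0.png

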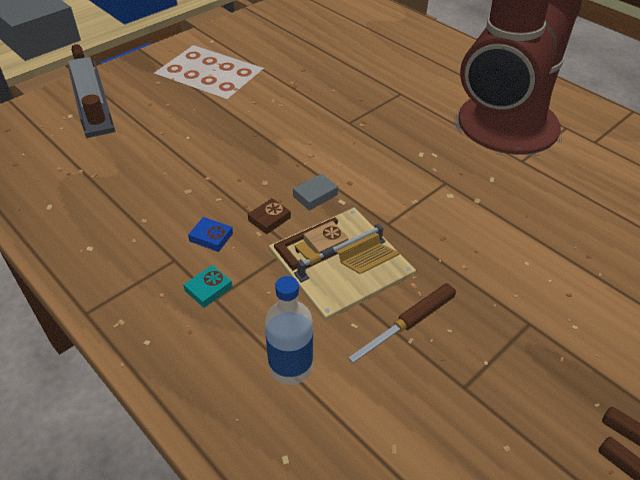

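View pics/side0.png

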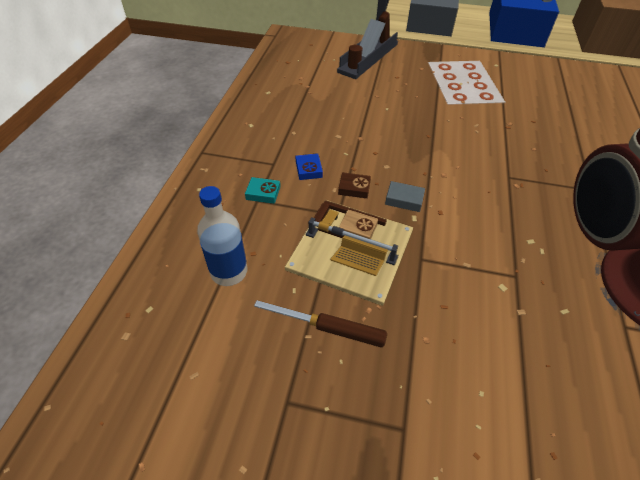

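Scene view: the pale tile with a dark rosette is at about (325,236) on the board, and the jaw, shaft and paddle are at (340,250). It could be confused with the dark spare (269,214), the blue tile (211,234), the turquoise tile (208,285) and the stone (315,190). Side view: pale tile (362,224), spare (354,185), blue (309,166), turquoise (263,190), stone (406,196). By the description I choose the pale one in the lane. I'll check that in a close crop.

Run:
```python
import cv2,numpy as np
a=cv2.imread("pics/scene0.png")[195:325,260:420]; b=cv2.imread("pics/side0.png")[190:310,275:425]
a=cv2.resize(a,(640,520),interpolation=cv2.INTER_CUBIC)
cv2.imwrite("pics/a.png",a)
b=cv2.resize(b,(750,600),interpolation=cv2.INTER_CUBIC)
cv2.imwrite("pics/b.png",b)
```

```text
(no output)
```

View pics/a.png

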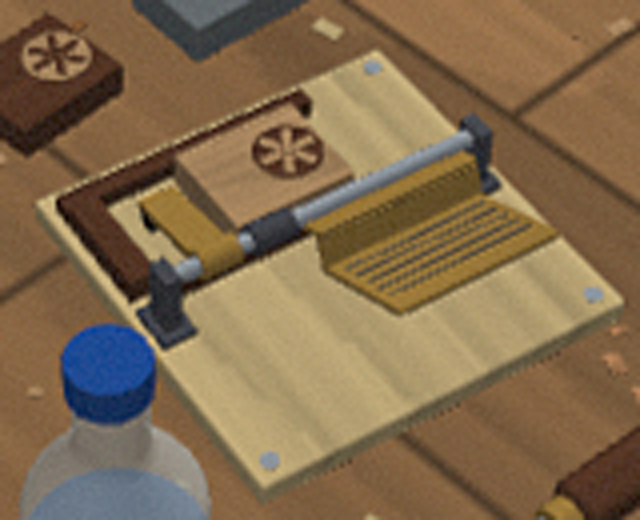

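View pics/b.png

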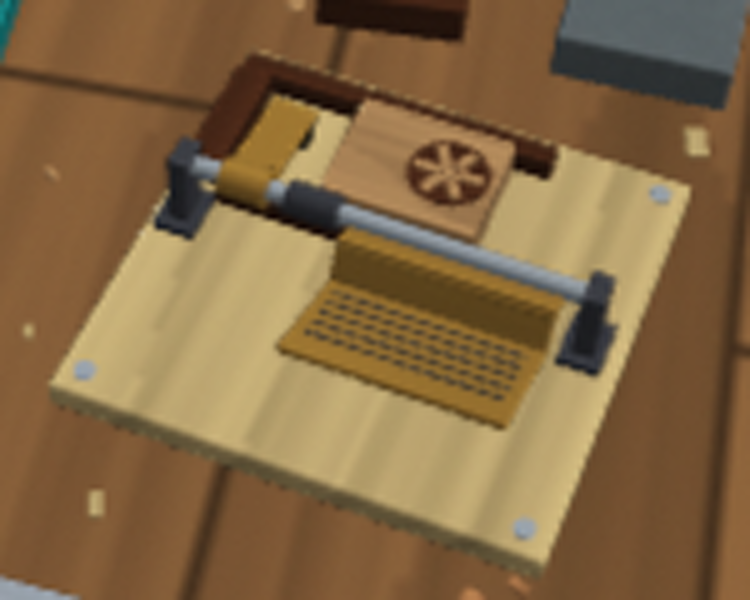

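Both crops confirm it: a pale tile with a dark rosette lies between the rails. In crop a the board's top corners are at (377,52), (38,205), (262,487) and (622,302), in crop b at (690,187), (258,52), (52,388) and (543,565). The jaw arm is at a(190,215) and the paddle at a(440,255).

```bash
cat > h.py <<'E'
import numpy as np
from station import ctrl
def ray(n,u,v):
    c=ctrl.camera_info(n); d=np.array([(u-c["cx"])/c["fx"],-(v-c["cy"])/c["fy"],-1.]); return c["origin"],c["orientation"]@d
def plane(n,p,z):
    o,d=ray(n,*p); return o+d*(z-o[2])/d[2]
def tri(p,q):
    o1,d1=ray("scene",*p);o2,d2=ray("side",*q); A=np.c_[d1,-d2]; s=np.linalg.lstsq(A,o2-o1,rcond=None)[0]
    x,y=o1+d1*s[0],o2+d2*s[1]; return (x+y)/2,np.linalg.norm(x-y)
ca=lambda p:(260+(p[0]+.5)/4-.5,195+(p[1]+.5)/4-.5)
cb=lambda p:(275+(p[0]+.5)/5-.5,190+(p[1]+.5)/5-.5)
def fit(L,W):
    l,w=L.mean(0),W.mean(0); a,b=L-l,W-w
    th=np.arctan2((a[:,0]*b[:,1]-a[:,1]*b[:,0]).sum(),(a*b).sum()); c,s=np.cos(th),np.sin(th); R=np.array([[c,-s],[s,c]])
    return th,R,w-R@l,np.linalg.norm((L@R.T+(w-R@l))-W,axis=1)
E
python3 - <<'E'
from h import *
np.set_printoptions(precision=4,suppress=True)
L=np.array([[-90,-90],[90,-90],[90,90],[-90,90]])/1e3
A=[(377,52),(38,205),(262,487),(622,302)];B=[(690,187),(258,52),(52,388),(543,565)]
WA=np.array([plane("scene",ca(p),.012)[:2] for p in A]);WB=np.array([plane("side",cb(p),.012)[:2] for p in B])
for W in(WA,WB,(WA+WB)/2):
    th,R,t,e=fit(L,W); print(th,t,e)
for p,q in zip(A,B): print(tri(ca(p),cb(q)))
def loc(P): return np.r_[R.T@(P[:2]-t),P[2]]*1e3
print("posts",loc(tri(ca((165,265)),cb((187,145)))[0]),loc(tri(ca((476,122)),cb((598,278)))[0]))
for p in [(172,160),(283,110),(352,180),(240,228)]: print("tileA",loc(plane("scene",ca(p),.03)))
for p in [(370,97),(515,148),(475,238)]: print("tileB",loc(plane("side",cb(p),.03)))
for p,q in [((318,235),(338,232)),((400,312),(505,427)),((555,232),(0,0)),((325,268),(280,348))]:print("paddle",loc(tri(ca(p),cb(q))[0]))
E
```

```text
-0.1833999778012736 [0.5445 0.0413] [0.002  0.0029 0.0025 0.0023]
-0.18418900109280242 [0.5418 0.0412] [0.0023 0.0029 0.0013 0.0019]
-0.18379550800794014 [0.5431 0.0413] [0.0021 0.0027 0.0017 0.0021]
(array([ 0.4391, -0.0319,  0.01  ]), np.float64(0.0014613001545721175))
(array([ 0.6121, -0.0657,  0.0073]), np.float64(0.0020846635274549227))
(array([0.6462, 0.1104, 0.0087]), np.float64(0.0009890677080022826))
(array([0.4712, 0.1428, 0.0086]), np.float64(0.0002285228108689208))
posts [77.7627 -2.6137 47.5709] [-74.5106  -1.3172  49.0039]
tileA [ 36.3189 -64.7081  30.    ]
tileA [-20.1048 -64.8161  30.    ]
tileA [-21.694  -14.4104  30.    ]
tileA [ 33.0419 -16.4602  30.    ]
tileB [ 31.7179 -68.1025  30.    ]
tileB [-26.2724 -65.6118  30.    ]
tileB [-27.0194 -18.5904  30.    ]
paddle [14.6625 12.021  43.8274]
paddle [-50.7039 -12.2976 -67.9336]
paddle [ 56.8775 177.2755 254.6892]
paddle [19.7664 37.3683 29.6431]
```

Call:
arm_command(
  commands=[
    [[0.95,-0.93,0,0],[0.95,-0.93,0,0],[0.95,-0.93,0,0],[0.95,-0.93,0,0]],
  ],
  gripper=0.85,
)

```text
clock: 0.6
tool_pos: [0.3086, -0.4435, 0.2533]
orientation: [[0.908, 0.418, -0.0], [0.418, -0.908, -0.001], [-0.0, 0.0, -1.0]]
force: [0.6, 0.1, -0.3]
gripper_width: 0.0728
finger_force: 0.0
```

Call:
arm_command(
  commands=[
    [[0.95,-0.93,0,0],[0.95,-0.93,0,0],[0.95,-0.93,0,0],[0.95,-0.93,0,0]],
  ],
)

```text
clock: 1.1
tool_pos: [0.3559, -0.3205, 0.2535]
orientation: [[0.909, 0.417, -0.0], [0.417, -0.909, -0.001], [-0.0, 0.001, -1.0]]
force: [0.2, 0.5, 0.3]
gripper_width: 0.0726
finger_force: 0.0
```

Call:
arm_command(
  commands=[
    [[0.95,-0.93,0,0],[0.95,-0.93,0,0],[0.95,-0.93,0,0],[0.95,-0.93,0,0]],
  ],
)

```text
clock: 1.6
tool_pos: [0.4035, -0.1966, 0.2534]
orientation: [[0.909, 0.417, -0.0], [0.417, -0.909, -0.001], [-0.001, 0.001, -1.0]]
force: [-0.1, -0.1, -0.4]
gripper_width: 0.0725
finger_force: 0.0
```

Call:
arm_command(
  commands=[
    [[0.95,-0.93,0,0.587],[0.95,-0.93,0,0.587],[0.95,-0.93,0,0.587],[0.95,-0.93,0,0.587],[0.95,-0.93,0,0.587],[0.95,-0.93,0,0.587]],
  ],
)

```text
clock: 2.35
tool_pos: [0.4509, -0.0727, 0.2532]
orientation: [[0.983, -0.184, -0.0], [-0.184, -0.983, -0.0], [-0.0, 0.0, -1.0]]
force: [0.1, 0.3, -0.3]
gripper_width: 0.0728
finger_force: 0.0
```

```bash
cat >> h.py <<'E'
TH,T=-0.1838,np.array([.5431,.0413])
RB=np.array([[np.cos(TH),-np.sin(TH)],[np.sin(TH),np.cos(TH)]])
def st():
    s=ctrl.read_state(); p=s["tool_pos"]; l=RB.T@(p[:2]-T)*1e3; o=s["orientation"]
    print("t",s["clock"],"board mm",l.round(1),"z",(p[2]*1e3).round(1),"yaw err deg",np.degrees(np.arctan2(o[1,0],o[0,0])-TH).round(2),"F",(RB.T@s["force"][:2]).round(2),s["force"][2].round(2),"w",s["gripper_width"].round(4),"M",s["moment"].round(2)); return s
E
python3 -c "
from h import *
st()"
```

```text
Traceback (most recent call last):
  File "h.py", line 20, in st
    print("t",s["clock"],"board mm",l.round(1),"z",(p[2]*1e3).round(1),"yaw err deg",np.degrees(np.arctan2(o[1,0],o[0,0])-TH).round(2),"F",(RB.T@s["force"][:2]).round(2),s["force"][2].round(2),"w",s["gripper_width"].round(4),"M",s["moment"].round(2)); return s
                                                                                                                                                                                                     ^^^^^^^^^^^^^^^^^^^^^^^^
AttributeError: 'float' object has no attribute 'round'
```

Call:
arm_command(
  commands=[
    [[0.12,-0.65,0,0],[0.12,-0.65,0,0],[0.12,-0.65,0,0]],
  ],
)

```text
clock: 2.72
tool_pos: [0.4746, -0.01, 0.2532]
orientation: [[0.983, -0.182, -0.0], [-0.182, -0.983, -0.0], [-0.0, 0.001, -1.0]]
force: [0.3, -1.1, 0.4]
gripper_width: 0.0722
finger_force: 0.0
```

Call:
arm_command(
  commands=[
    [[0.12,-0.65,0.4,0],[0.12,-0.65,0.4,0],[0.12,-0.65,0.4,0],[0.12,-0.65,0.4,0]],
  ],
)

```text
clock: 3.22
tool_pos: [0.4986, 0.051, 0.2143]
orientation: [[0.983, -0.184, 0.001], [-0.184, -0.983, -0.001], [0.002, 0.0, -1.0]]
force: [0.3, -0.9, 0.7]
gripper_width: 0.0728
finger_force: 0.0
```

```bash
sed -i 's/s\["gripper_width"\].round(4)/round(s["gripper_width"],4)/;s/"t",s\["clock"\]/"t",round(s["clock"],2)/' h.py; python3 -c "
from h import *
import cv2
s=st()
cv2.imwrite('pics/w1.png',ctrl.capture('wrist')[:,:,::-1])"
```

```text
t 3.23 board mm [-45.5   1.4] z 214.3 yaw err deg -0.08 F [ 0.46 -0.88] 0.68 w 0.0728 M [ 0.05  0.01 -0.01]
```

View pics/w1.png

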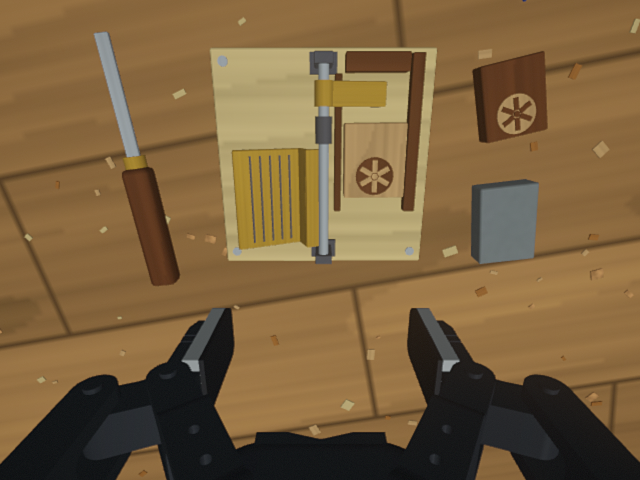

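Wrist view: board corners at (210,49), (437,48), (419,259) and (229,261). Tile top corners at (344,123), (408,122), (404,197) and (344,197). The pale tile's rear edge is clear of the rail ends at x=-40, and both fingertips are visible at (232,308) and (409,308).

```bash
cat >> h.py <<'E'
def wplane(s,p,z):
    c=ctrl.camera_info("wrist"); M=c["mount"]; d=np.array([(p[0]-c["cx"])/c["fx"],-(p[1]-c["cy"])/c["fy"],-1.])
    o=s["orientation"]@M[:3,3]+s["tool_pos"]; d=s["orientation"]@(M[:3,:3]@d); return o+d*(z-o[2])/d[2]
E
python3 -c "
from h import *
s=ctrl.read_state(); print(ctrl.tips_ahead)
L=np.array([[90,90],[90,-90],[-90,-90],[-90,90]])/1e3
W=np.array([wplane(s,p,.012)[:2] for p in [(210,49),(437,48),(419,259),(229,261)]])
th,R,t,e=fit(L,W);print(th,t,e)
for p in [(344,123),(408,122),(404,197),(344,197)]: print((R.T@(wplane(s,p,.03)[:2]-t)*1e3).round(1))
"
```

```text
0.022
-0.17867135989150798 [0.54352053 0.04044811] [0.00116038 0.00138057 0.00175402 0.00096976]
[ 33.2 -15.9]
[ 33.6 -66.3]
[-26.1 -67. ]
[-25.8 -16.7]
```

Call:
arm_command(
  commands=[
    [[0,0,0.5,0],[0,0,1.0,0],[0,0,1.0,0],[0,0,1.0,0]],
  ],
)

```text
clock: 3.78
tool_pos: [0.4997, 0.0517, 0.1157]
orientation: [[0.983, -0.184, 0.003], [-0.184, -0.983, -0.0], [0.003, -0.0, -1.0]]
force: [1.1, -0.4, 1.0]
gripper_width: 0.0728
finger_force: 0.0
```

Call:
arm_command(
  commands=[
    [[0,0,0.25,0],[0,0,0.45,0],[0,0,0.45,0],[0,0,0.45,0]],
  ],
)

```text
clock: 4.28
tool_pos: [0.5002, 0.0521, 0.0709]
orientation: [[0.983, -0.183, 0.004], [-0.183, -0.983, -0.0], [0.004, -0.001, -1.0]]
force: [0.3, -0.7, 0.8]
gripper_width: 0.0726
finger_force: 0.0
```

Call:
arm_command(
  commands=[
    [[0,0,0.05,0],[0,0,0.1,0],[0,0,0.1,0],[0,0,0.1,0]],
  ],
)

```text
clock: 4.78
tool_pos: [0.4982, 0.0523, 0.0582]
orientation: [[0.983, -0.183, -0.0], [-0.183, -0.983, 0.0], [-0.0, 0.0, -1.0]]
force: [0.5, 0.5, 0.3]
gripper_width: 0.0727
finger_force: 0.0
```

```bash
python3 -c "
from h import *
import cv2
s=st()
a=ctrl.capture('side')[180:320,270:435,::-1];b=ctrl.capture('wrist')[:,:,::-1]
a=cv2.resize(a,(420,356)); b=cv2.resize(b,(380,285)); b=cv2.copyMakeBorder(b,0,71,0,0,0)
cv2.imwrite('pics/c1.png',np.hstack([a,b]))"
```

```text
t 4.78 board mm [-46.1   2.6] z 58.2 yaw err deg -0.01 F [0.4  0.62] 0.3 w 0.0727 M [0.02 0.03 0.02]
```

View pics/c1.png

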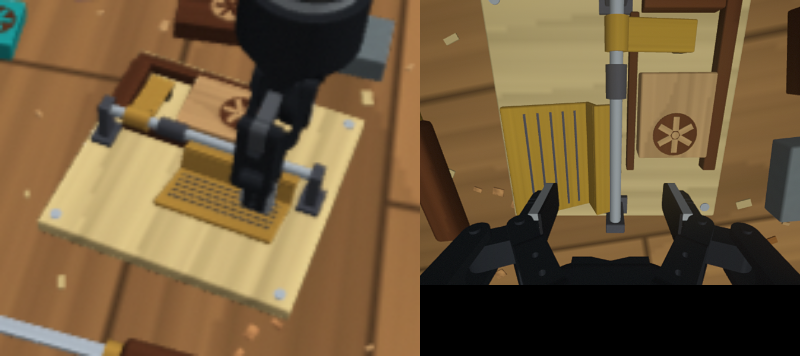

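The left fingertip stands over the paddle at (548,190). The right one is in the lane behind the tile at (668,190), clear of both rails, and nothing is touching yet. I press down in steps.

Call:
arm_command(
  commands=[
    [[0,0,0.05,0],[0,0,0.1,0],[0,0,0.1,0],[0,0,0.1,0]],
  ],
)

```text
clock: 5.38
tool_pos: [0.4985, 0.0522, 0.0485]
orientation: [[0.983, -0.183, 0.0], [-0.183, -0.983, -0.0], [0.0, 0.0, -1.0]]
force: [1.1, -1.1, 1.0]
gripper_width: 0.0727
finger_force: 1.1
```

Call:
arm_command(
  commands=[
    [[0,0,0.04,0],[0,0,0.06,0],[0,0,0.06,0],[0,0,0.06,0]],
  ],
)

```text
clock: 5.88
tool_pos: [0.4985, 0.0515, 0.0425]
orientation: [[0.983, -0.183, 0.0], [-0.183, -0.983, -0.002], [0.0, 0.002, -1.0]]
force: [-1.4, -5.1, 3.6]
gripper_width: 0.0727
finger_force: 2.6
```

```bash
python3 -c "
from h import *
import cv2
s=st()
a=ctrl.capture('side')[180:320,270:435,::-1];b=ctrl.capture('wrist')[:,:,::-1]
a=cv2.resize(a,(420,356)); b=cv2.resize(b,(380,285)); b=cv2.copyMakeBorder(b,0,71,0,0,0)
cv2.imwrite('pics/c2.png',np.hstack([a,b]))"
```

```text
t 5.88 board mm [-45.7   1.8] z 42.5 yaw err deg 0.0 F [-0.43 -5.24] 3.63 w 0.0727 M [-0.66  0.16  0.03]
```

View pics/c2.png

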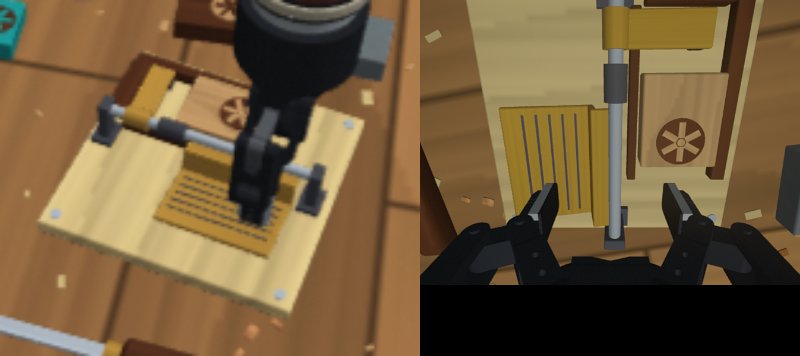

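Contact was made at TCP z of about 46 and the paddle has started down. Fully down should be near TCP z of about 28, so I keep stepping.

Call:
arm_command(
  commands=[
    [[0,0,0.03,0],[0,0,0.06,0],[0,0,0.06,0],[0,0,0.06,0]],
  ],
)

```text
clock: 6.48
tool_pos: [0.4987, 0.0513, 0.0369]
orientation: [[0.983, -0.183, 0.0], [-0.183, -0.983, -0.002], [0.001, 0.002, -1.0]]
force: [-2.0, -6.0, 6.3]
gripper_width: 0.0726
finger_force: 3.5
```

Call:
arm_command(
  commands=[
    [[0,0,0.03,0],[0,0,0.04,0],[0,0,0.04,0],[0,0,0.04,0]],
  ],
)

```text
clock: 6.98
tool_pos: [0.499, 0.0511, 0.0341]
orientation: [[0.983, -0.182, -0.0], [-0.182, -0.983, -0.002], [0.0, 0.002, -1.0]]
force: [-5.7, -7.3, 14.3]
gripper_width: 0.0724
finger_force: 7.2
```

```bash
python3 -c "
from h import *
import cv2
s=st()
a=ctrl.capture('side')[180:320,270:435,::-1];b=ctrl.capture('wrist')[:,:,::-1]
a=cv2.resize(a,(420,356)); b=cv2.resize(b,(380,285)); b=cv2.copyMakeBorder(b,0,71,0,0,0)
cv2.imwrite('pics/c3.png',np.hstack([a,b]))"
```

```text
t 6.97 board mm [-45.2   1.6] z 34.1 yaw err deg 0.04 F [-4.25 -8.2 ] 14.33 w 0.0724 M [-0.65  0.85  0.17]
```

View pics/c3.png

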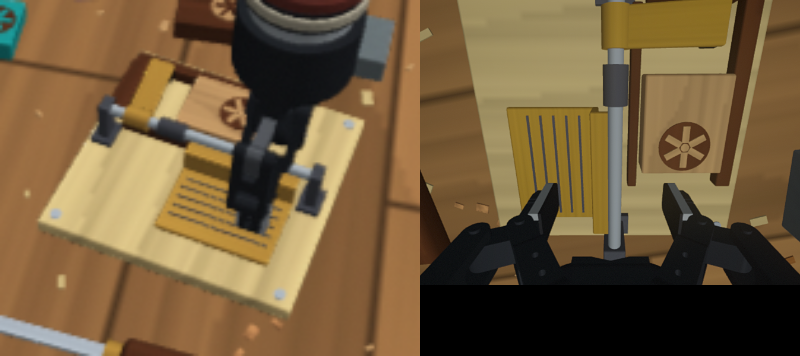

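Force rose stiffly from 6 to 14 N, all of it on the paddle side according to the moment, so the paddle has bottomed and the jaw is raised (arm at (665,25)). I ease off 1 mm and slide forward slowly.

Call:
arm_command(
  commands=[
    [[0,0,-0.01,0],[0.04,0,-0.01,0],[0.08,0,-0.01,0],[0.12,0,-0.01,0],[0.16,0,-0.01,0],[0.2,0,-0.01,0],[0.24,0,-0.01,0],[0.28,0,-0.01,0],[0.28,0,-0.01,0]],
  ],
)

```text
clock: 8.2
tool_pos: [0.5237, 0.0485, 0.0338]
orientation: [[0.983, -0.182, -0.007], [-0.182, -0.983, 0.003], [-0.007, -0.002, -1.0]]
force: [-11.6, 2.6, 16.0]
gripper_width: 0.0724
finger_force: 8.1
```

```bash
python3 -c "
from h import *
import cv2
s=st()
a=ctrl.capture('side')[180:320,270:435,::-1];b=ctrl.capture('wrist')[:,:,::-1]
a=cv2.resize(a,(420,356)); b=cv2.resize(b,(380,285)); b=cv2.copyMakeBorder(b,0,71,0,0,0)
cv2.imwrite('pics/c4.png',np.hstack([a,b]))"
```

```text
t 8.2 board mm [-20.4   3.6] z 33.8 yaw err deg 0.06 F [-11.84   0.42] 16.03 w 0.0724 M [1.04 1.74 0.49]
```

View pics/c4.png

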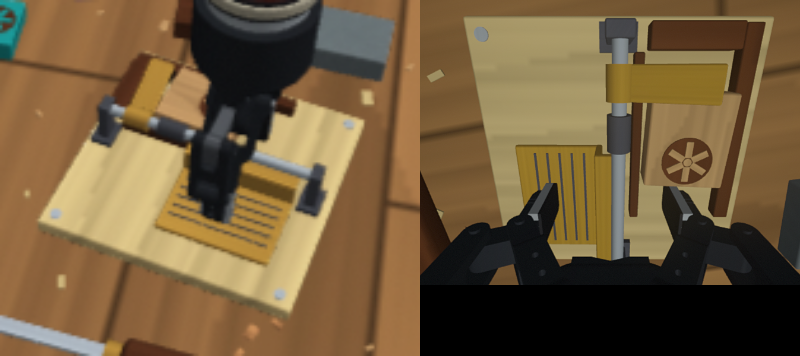

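The tile is moving under the lifted jaw (front edge hidden under the arm at (665,85)), and the paddle is still down. I ease off another 1 mm because of the drag, then continue.

Call:
arm_command(
  commands=[
    [[0.03,0,-0.01,0],[0.06,0,-0.01,0],[0.09,0,-0.01,0],[0.12,0,-0.01,0],[0.15,0,-0.01,0],[0.17,0,-0.01,0],[0.17,0,-0.01,0]],
  ],
)

```text
clock: 9.18
tool_pos: [0.5406, 0.0451, 0.0341]
orientation: [[0.983, -0.182, -0.006], [-0.182, -0.983, 0.002], [-0.006, -0.001, -1.0]]
force: [-8.4, 1.4, 9.2]
gripper_width: 0.0723
finger_force: 5.1
```

```bash
python3 -c "
from h import *
st()"
```

```text
t 9.18 board mm [-3.1  3.3] z 34.1 yaw err deg 0.04 F [-8.51 -0.18] 9.2 w 0.0723 M [0.58 1.22 0.26]
```

Call:
arm_command(
  commands=[
    [[0.01,0,0,0],[0.02,0,0,0],[0.02,0,0,0]],
  ],
)

```text
clock: 9.55
tool_pos: [0.5422, 0.0449, 0.0341]
orientation: [[0.983, -0.182, -0.007], [-0.182, -0.983, 0.003], [-0.007, -0.001, -1.0]]
force: [-9.5, 1.7, 9.8]
gripper_width: 0.0725
finger_force: 5.5
```

Call:
arm_command(
  commands=[
    [[0.01,0,0,0],[0.02,0,0,0],[0.02,0,0,0]],
  ],
)

```text
clock: 9.93
tool_pos: [0.5444, 0.0445, 0.0342]
orientation: [[0.983, -0.182, -0.006], [-0.182, -0.983, 0.003], [-0.006, -0.001, -1.0]]
force: [-7.6, 1.7, 10.3]
gripper_width: 0.0725
finger_force: 5.4
```

```bash
python3 -c "
from h import *
import cv2
s=st()
a=ctrl.capture('scene')[195:325,260:420,::-1];b=ctrl.capture('wrist')[0:240,200:520,::-1]
a=cv2.resize(a,(370,300)); b=cv2.resize(b,(400,300))
cv2.imwrite('pics/c5.png',np.hstack([a,b]))"
```

```text
t 9.93 board mm [0.7 3.4] z 34.2 yaw err deg 0.04 F [-7.8   0.31] 10.33 w 0.0725 M [0.64 1.26 0.29]
```

View pics/c5.png

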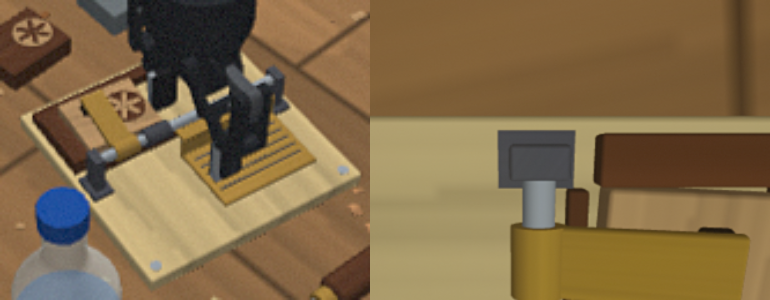

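The tile passes under the open jaw, and its front edge (row about 190 in the crop) is nearly at the stop (row about 187). It looks slightly skewed. I continue gently until the force rises.

Call:
arm_command(
  commands=[
    [[0.01,0,0,0],[0.02,0,0,0],[0.02,0,0,0]],
  ],
)

```text
clock: 10.4
tool_pos: [0.5446, 0.0444, 0.034]
orientation: [[0.983, -0.182, -0.011], [-0.182, -0.983, 0.003], [-0.012, -0.001, -1.0]]
force: [-14.7, 2.7, 16.7]
gripper_width: 0.0727
finger_force: 8.5
```

Call:
arm_command(
  commands=[
    [[0.01,0,0,0],[0.015,0,0,0],[0.015,0,0,0]],
  ],
)

```text
clock: 10.78
tool_pos: [0.5448, 0.0444, 0.0339]
orientation: [[0.983, -0.182, -0.015], [-0.182, -0.983, 0.004], [-0.015, -0.001, -1.0]]
force: [-19.2, 2.4, 20.3]
gripper_width: 0.0724
finger_force: 11.6
```

Force is rising with no motion, so the tile is against the stop. I check squareness numerically by comparing the stop's lower edge with the tile's front edge in the wrist image.

```bash
python3 -c "
from h import *
import cv2
s=st()
im=ctrl.capture('wrist'); cv2.imwrite('pics/w6.png',im[:,:,::-1])
g=im.astype(int)
for u in range(384,500,12): print(u,[tuple(g[v,u]) for v in range(146,162)][::1] if u in(396,480) else g[138:166,u,0])
"
```

```text
t 10.78 board mm [1.1 3.3] z 33.9 yaw err deg 0.03 F [-19.3  -1.1] 20.32 w 0.0724 M [0.92 3.08 0.13]
384 [ 53  54  54  55  55  58  58  58  60  59  58  71 104  98  85  81  82  82
  81  79  78  79  78  77  78  79  81  79]
396 [(np.int64(91), np.int64(57), np.int64(33)), (np.int64(90), np.int64(56), np.int64(33)), (np.int64(91), np.int64(58), np.int64(34)), (np.int64(90), np.int64(56), np.int64(29)), (np.int64(89), np.int64(57), np.int64(33)), (np.int64(85), np.int64(63), np.int64(40)), (np.int64(101), np.int64(80), np.int64(52)), (np.int64(119), np.int64(95), np.int64(61)), (np.int64(131), np.int64(106), np.int64(69)), (np.int64(142), np.int64(115), np.int64(75)), (np.int64(154), np.int64(125), np.int64(82)), (np.int64(161), np.int64(131), np.int64(86)), (np.int64(162), np.int64(132), np.int64(87)), (np.int64(162), np.int64(133), np.int64(88)), (np.int64(162), np.int64(133), np.int64(87)), (np.int64(161), np.int64(132), np.int64(87))]
408 [ 89  90  88  89  90  91  90  90  91  90  91  90  89  82  94 108 125 137
 147 157 161 161 160 160 160 160 160 160]
420 [ 88  89  90  90  90  91  89  
[... 700 characters left out ...]
p.int64(88), np.int64(53), np.int64(30)), (np.int64(94), np.int64(64), np.int64(37)), (np.int64(116), np.int64(96), np.int64(62)), (np.int64(104), np.int64(86), np.int64(56)), (np.int64(85), np.int64(67), np.int64(42)), (np.int64(83), np.int64(66), np.int64(41)), (np.int64(85), np.int64(66), np.int64(42)), (np.int64(103), np.int64(82), np.int64(52)), (np.int64(119), np.int64(96), np.int64(62)), (np.int64(130), np.int64(105), np.int64(67)), (np.int64(140), np.int64(112), np.int64(73)), (np.int64(151), np.int64(123), np.int64(81)), (np.int64(154), np.int64(125), np.int64(82))]
492 [ 87  87  89  89  90  90  90  90  90  90  89  87  94 125 139  91  84  86
  90 106 117 127 138 145 145 145 144 146]
```

The gap opens from 0 at the tile's +y front corner to about 2 mm at the -y side, so the tile is skewed by about 0.05 rad. I back off 5 mm with the paddle held down, shift the tips 15 mm towards -y (tool +y), and push again on the lagging side.

Call:
arm_command(
  commands=[
    [[-0.04,0,0,0],[-0.08,0,0,0],[-0.08,0,0,0],[-0.08,0.05,0,0],[-0.08,0.1,0,0],[-0.08,0.15,0,0],[-0.08,0.15,0,0]],
  ],
)

```text
clock: 11.7
tool_pos: [0.5392, 0.0292, 0.0344]
orientation: [[0.983, -0.183, -0.001], [-0.183, -0.983, 0.001], [-0.001, -0.001, -1.0]]
force: [0.5, 2.0, 6.5]
gripper_width: 0.0726
finger_force: 3.0
```

```bash
python3 -c "
from h import *
st()"
```

```text
t 11.7 board mm [ -1.6 -12.6] z 34.4 yaw err deg -0.04 F [0.11 2.05] 6.52 w 0.0726 M [ 0.66 -0.07  0.05]
```

Call:
arm_command(
  commands=[
    [[0.02,0,0.005,0],[0.04,0,0.005,0],[0.05,0,0.005,0],[0.05,0,0.005,0]],
  ],
)

```text
clock: 12.2
tool_pos: [0.5399, 0.0291, 0.034]
orientation: [[0.983, -0.181, -0.014], [-0.181, -0.984, 0.002], [-0.014, 0.001, -1.0]]
force: [-18.5, 3.2, 23.7]
gripper_width: 0.0724
finger_force: 11.7
```

```bash
cat >> h.py <<'E'
def edge():
    st(); g=ctrl.capture('wrist')[:,:,0].astype(int)
    for u in range(396,520,12):
        c=g[130:175,u]; i=np.where(c>125)[0]; print(u,"stop ends",130+np.where(c[:-1]>84)[0][0:0].size, c[14:36])
E
python3 -c "
from h import *
edge()"
```

```text
t 12.2 board mm [ -1.  -12.6] z 34.0 yaw err deg 0.11 F [-18.8   -0.21] 23.73 w 0.0724 M [1.5  2.69 0.73]
396 stop ends 130 [ 88  80  86  89  96 114 127 140 150 157 157 157 157 156 156 157 156 157
 158 157 157 157]
408 stop ends 130 [ 99 121  85  84  91 108 126 136 147 157 160 159 159 160 159 160 160 159
 159 160 159 160]
420 stop ends 130 [ 97 120 121  87  84  93 110 121 132 143 150 150 150 151 150 150 151 151
 151 151 152 152]
432 stop ends 130 [ 95 132 156  92  83  87 102 119 131 141 150 156 155 155 155 156 154 155
 155 155 155 154]
444 stop ends 130 [ 95 130 160 124  87  85  88 104 117 128 138 146 147 146 145 147 147 147
 148 147 148 147]
456 stop ends 130 [ 94 130 165 157  92  84  89 102 121 131 143 153 158 157 156 157 157 157
 157 157 157 157]
468 stop ends 130 [ 95 129 164 159 123  88  86  91 109 123 134 146 154 154 155 154 154 155
 154 155 155 154]
480 stop ends 130 [ 86  55  43  43  44  52  78  91 104 122 135 146 156 162 160 160 161 161
 160 160 161 161]
492 stop ends 130 [ 86  87  87  86  86  86  87  86  87  95 120 134 146 155 155 152 151 147
 147 143 132 128]
504 stop ends 130 [82 83 83 82 83 81 82 83 82 80 82 82 80 84 81 80 80 80 79 80 80 81]
516 stop ends 130 [161 161 160 160 160 161 160 161 161 161 162 163 163 164 165 165 166 165
 167 168 168 170]
```

The paddle finger is sticking: pitch under load drives the normal force up, so most of the push goes into paddle friction. I back off, raise 2.5 mm (paddle still well down), and push again more lightly.

Call:
arm_command(
  commands=[
    [[-0.05,0,-0.01,0],[-0.05,0,-0.025,0],[-0.03,0,-0.025,0],[-0.01,0,-0.025,0],[-0.01,0,-0.025,0]],
  ],
)

```text
clock: 12.88
tool_pos: [0.5409, 0.0283, 0.0353]
orientation: [[0.983, -0.182, -0.007], [-0.182, -0.983, -0.0], [-0.007, 0.002, -1.0]]
force: [-5.2, 0.9, 8.1]
gripper_width: 0.0723
finger_force: 4.1
```

Call:
arm_command(
  commands=[
    [[0.01,0,0,0],[0.02,0,0,0],[0.03,0,0,0],[0.03,0,0,0]],
  ],
)

```text
clock: 13.38
tool_pos: [0.5413, 0.0279, 0.0347]
orientation: [[0.983, -0.183, -0.014], [-0.183, -0.983, -0.0], [-0.014, 0.003, -1.0]]
force: [-15.0, 1.2, 14.3]
gripper_width: 0.0731
finger_force: 8.0
```

```bash
cat >> h.py <<'E'
def edge():
    s=st(); g=ctrl.capture('wrist')[:,:,0].astype(int); P=[]
    for u in range(384,500,6):
        c=g[125:180,u]; j=np.where(c>135)[0]; j=[k for k in j if (c[k:k+7]>130).all()]; 
        if j and c[j[0]-4]>75: P.append((u,125+j[0]))
    P=np.array(P); print(P.T); print("fit slope",np.polyfit(P[:,0],P[:,1],1)[0]); return P
E
python3 -c "
from h import *
edge()"
```

```text
t 13.38 board mm [  0.6 -13.5] z 34.7 yaw err deg 0.01 F [-14.93  -1.56] 14.26 w 0.0731 M [ 0.32  2.18 -0.13]
[[384 390 396 402 408 414 420 426 432 438 444 450 456 462 468 474 486]
 [155 155 155 155 156 157 156 156 157 158 157 157 158 158 158 158 159]]
fit slope 0.03931339977851628
```

Call:
arm_command(
  commands=[
    [[0,0,-0.015,0],[0.01,0,-0.02,0],[0.02,0,-0.02,0],[0.02,0,-0.02,0]],
  ],
)

```text
clock: 13.92
tool_pos: [0.5416, 0.0273, 0.0349]
orientation: [[0.983, -0.183, -0.017], [-0.183, -0.983, -0.0], [-0.017, 0.003, -1.0]]
force: [-13.2, -0.0, 7.6]
gripper_width: 0.0729
finger_force: 7.8
```

```bash
python3 -c "
from h import *
edge()"
```

```text
t 13.93 board mm [  1.1 -14. ] z 34.9 yaw err deg -0.03 F [-12.97  -2.42] 7.58 w 0.0729 M [ 0.15  2.1  -0.21]
[[384 390 396 402 408 414 420 426 432 438 444 450 456 462 468 474 480]
 [156 156 156 156 157 157 157 157 158 158 157 157 158 158 157 157 158]]
fit slope 0.017973856209149965
```

Squaring is working. A bit more push.

Call:
arm_command(
  commands=[
    [[0.01,0,-0.005,0],[0.02,0,-0.01,0],[0.03,0,-0.01,0],[0.03,0,-0.01,0]],
  ],
)

```text
clock: 14.48
tool_pos: [0.5422, 0.0267, 0.0349]
orientation: [[0.983, -0.184, -0.024], [-0.184, -0.983, -0.0], [-0.023, 0.005, -1.0]]
force: [-19.9, -1.2, 10.1]
gripper_width: 0.0725
finger_force: 11.1
```

```bash
python3 -c "
from h import *
P=edge()
g=ctrl.capture('wrist')[:,:,0].astype(int)
for u in range(390,500,15): print(u,g[140:164,u])
"
```

```text
t 14.47 board mm [  1.7 -14.5] z 34.9 yaw err deg -0.08 F [-19.38  -4.83] 10.14 w 0.0725 M [-0.08  3.13 -0.5 ]
[[384 390 396 402 408 414 420 426 432 438 444 450 456 462 468 474 480]
 [157 157 157 157 158 158 158 158 159 159 158 158 158 158 158 158 159]]
fit slope 0.014297385620914649
390 [ 89  89  90  90  92  92  91  92  91  92  91  89  84  91  98 116 129 139
 151 159 158 158 158 158]
405 [ 89  89  89  90  90  90  90  91  93  91  91  89  83  88  92 111 127 138
 149 159 159 158 159 159]
420 [ 90  90  90  89  90  91  92  91  92  91  91  89  81  84  91 108 123 133
 144 154 156 155 155 156]
435 [ 88  89  90  89  91  90  90  91  91  91  91  88  82  88  87  98 113 123
 133 142 146 146 145 146]
450 [ 90  90  91  91  91  91  91  91  92  93  91  88  80  90  90 101 119 131
 143 153 159 158 157 157]
465 [ 89  90  89  90  91  90  91  90  92  90  90  87  80  90  92  99 118 130
 141 152 159 158 157 159]
480 [ 57  59  60  62  65  65  67  67  69  70  72  73  74  74  81  94 110 123
 135 146 154 154 153 153]
495 [86 84 85 84 84 85 84 84 84 83 84 84 84 83 83 83 83 83 83 83 83 83 82 84]
```

Call:
arm_command(
  commands=[
    [[0.01,0,-0.005,0],[0.02,0,-0.01,0],[0.03,0,-0.01,0],[0.03,0,-0.01,0],[0.03,0,-0.01,0]],
  ],
)

```text
clock: 15.2
tool_pos: [0.5425, 0.0263, 0.0348]
orientation: [[0.982, -0.184, -0.031], [-0.185, -0.983, 0.0], [-0.03, 0.006, -1.0]]
force: [-25.6, -0.5, 11.9]
gripper_width: 0.0725
finger_force: 14.2
```

```bash
cat >> h.py <<'E'
def gap():
    st(); im=np.mean([ctrl.capture('wrist')[:,:,0] for _ in range(2)],0); U=[];A=[];B=[]
    for u in range(390,475,3):
        c=im[140:175,u]; m=c[:16].argmin(); top=c[m+8:m+13].max(); k=m+np.argmax(c[m:]>(85+top)/2)
        U.append(u);A.append(140+m);B.append(140+k-(c[k]-(85+top)/2)/(c[k]-c[k-1]))
    print("stop",np.polyfit(U,A,1)[0].round(4),"tile",np.polyfit(U,B,1)[0].round(4),"sep",np.round(np.array(B)-A,1))
E
python3 -c "
from h import *
gap()"
```

```text
t 15.2 board mm [  2.1 -14.9] z 34.8 yaw err deg -0.11 F [-25.1   -5.14] 11.9 w 0.0725 M [-0.14  4.11 -0.76]
stop 0.0292 tile 0.0389 sep [1.4 3.4 3.5 3.4 3.5 3.7 3.9 3.8 3.7 3.7 2.7 3.7 3.7 3.9 4.  3.9 4.  3.9
 3.8 3.8 3.8 3.8 3.9 3.9 3.9 3.8 3.8 3.8 3.8]
```

The stop-to-tile separation is now uniform (3.7 to 3.9 px), so the tile is square and home. I back off with the paddle held down, then let it up and rise.

Call:
arm_command(
  commands=[
    [[-0.03,0,0.01,0],[-0.06,0,0.02,0],[-0.09,0,0.03,0],[-0.12,0,0.03,0],[-0.14,0,0.03,0],[-0.14,0,0.03,0]],
  ],
)

```text
clock: 16.05
tool_pos: [0.541, 0.0283, 0.0378]
orientation: [[0.983, -0.183, 0.001], [-0.183, -0.983, -0.001], [0.002, 0.001, -1.0]]
force: [1.4, 0.3, 4.9]
gripper_width: 0.0727
finger_force: 2.8
```

```bash
python3 -c "
from h import *
gap()"
```

```text
t 16.05 board mm [  0.3 -13.2] z 37.8 yaw err deg -0.03 F [1.32 0.57] 4.87 w 0.0727 M [ 0.18 -0.34 -0.04]
stop 0.0076 tile 0.0047 sep [4.  4.1 4.2 3.3 3.4 2.5 2.8 2.9 2.8 2.9 2.9 2.9 3.1 2.3 2.5 2.6 2.7 2.6
 2.6 2.7 2.7 2.9 2.9 2.9 3.  1.8 1.9 5.1 5.3]
```

Call:
arm_command(
  commands=[
    [[-0.04,0,0,0],[-0.08,0,0,0],[-0.08,0,0,0],[-0.08,0,-0.05,0],[-0.08,0,-0.1,0],[-0.08,0,-0.15,0],[-0.08,0,-0.2,0],[-0.08,0,-0.25,0],[-0.08,0,-0.25,0]],
  ],
)

```text
clock: 17.27
tool_pos: [0.5327, 0.0306, 0.0629]
orientation: [[0.983, -0.183, 0.001], [-0.183, -0.983, -0.0], [0.001, -0.0, -1.0]]
force: [0.5, -0.3, -0.9]
gripper_width: 0.0729
finger_force: 0.0
```

```bash
python3 -c "
from h import *
gap()
g=ctrl.capture('wrist')[:,:,0].astype(int)
for u in range(380,480,12): print(u,g[140:176,u])
"
```

```text
t 17.27 board mm [ -8.2 -12.4] z 62.9 yaw err deg 0.0 F [ 0.59 -0.17] -0.88 w 0.0729 M [-0.04 -0.05 -0.02]
stop -0.0011 tile 0.2214 sep [  1.6   1.6   1.6   1.6   1.6   1.7   0.7   0.7   0.7   2.6   5.1   2.9
   5.3  69.5 -34.5  66.   63.    4.3   6.6  -4.5  -4.3  35.8  63.    9.5
   5.8   3.7   9.   -5.   31.3]
380 [154 155 156 148  97 118 139 151 149 147 147 147 149 150 150 149 150 150
 152 151 151 150 151 150 150 151 151 151 151 151 150 149 149 150 151 150]
392 [156 152 114  54  96 120 139 151 149 148 148 147 149 150 150 150 151 151
 151 152 151 150 150 151 151 151 151 151 150 151 150 150 149 151 151 150]
404 [153 152 123  55  95 121 139 151 150 148 148 147 148 150 151 152 151 152
 152 152 152 151 149 151 151 150 152 151 151 151 150 149 149 150 150 150]
416 [147 148 148 142 112 117 137 150 149 148 147 147 148 149 149 149 149 151
 149 148 146 144 142 141 141 141 141 141 138 137 142 145 144 143 140 137]
428 [155 155 156 157 157 156 157 157 157 157 157 157 157 157 157 157 157 158
 157 158 157 158 157 157 157 158 157 157 158 158 157 158 158 158 157 158]
440 [151 152 153 152 152 152 153 153 152 153 153 153 154 153 154 154 154 154
 154 154 154 155 155 155 154 155 156 156 157 156 157 157 157 157 157 158]
452 [159 158 159 160 159 159 159 159 158 158 158 158 158 157 158 158 156 156
 156 156 156 156 155 155 155 154 152 151 151 150 150 150 151 151 152 150]
464 [84 84 84 85 85 85 85 85 85 86 86 85 85 85 86 86 86 86 86 86 86 85 86 86
 85 86 86 87 86 87 87 87 86 86 86 86]
476 [ 81  81  82  82  82  82  82  81  81  81  81  81  79  80  78  80  78  81
  88  85  86  96 104 103 102 121 130 133 142 149 162 167 180 180 180 180]
```

The paddle is free. I rise and check the tile from above.

Call:
arm_command(
  commands=[
    [[0,0,-0.4,0],[0,0,-0.9,0],[-0.3,0,-1,0],[-0.35,0,-1,0],[-0.35,0,-1,0],[-0.35,0,-1,0]],
  ],
)

```text
clock: 18.18
tool_pos: [0.4978, 0.0369, 0.1611]
orientation: [[0.983, -0.183, -0.002], [-0.183, -0.983, 0.0], [-0.002, 0.0, -1.0]]
force: [-0.6, -0.4, 0.0]
gripper_width: 0.0724
finger_force: 0.0
```

```bash
cat > chk.py <<'E'
from h import *
import cv2
s=st(); im=ctrl.capture('wrist'); 
R=lambda a:np.array([[np.cos(a),-np.sin(a)],[np.sin(a),np.cos(a)]]); Rb,t=R(-.181),np.array([.5433,.041])
M=ctrl.camera_info("wrist");Q=M["mount"]
def px(b,z):
    w=np.r_[Rb@(np.array(b)/1e3)+t,z/1e3]; q=Q[:3,:3].T@(s["orientation"].T@(w-s["tool_pos"])-Q[:3,3]); return M["cx"]+M["fx"]*q[0]/-q[2],M["cy"]-M["fy"]*q[1]/-q[2]
# rectified top view at tile-top height, 4 px/mm, col = -y from 10 to -80, row = from x=90 down to -50 
B=[(90,-10),(90,-80),(-10,-80),(-10,-10)]
H=cv2.getPerspectiveTransform(np.float32([px(b,30) for b in B]),np.float32([[0,0],[280,0],[280,400],[0,400]]))
r=cv2.warpPerspective(im,H,(280,400)).astype(int)
cv2.imwrite('pics/rect.png',r[:,:,::-1])
for c in range(36,228,16): print("y",-10-c/4,"front R x=82..60",r[32:120:4,c,0])
for c in range(36,228,16): print("y",-10-c/4,"rear R x=22..2",r[272:352:4,c,0])
E
python3 chk.py
```

```text
t 18.18 board mm [-43.7 -12.6] z 161.1 yaw err deg -0.02 F [-0.55 -0.48] 0.04 w 0.0724 M [ 0.06 -0.06 -0.05]
y -19.0 front R x=82..60 [ 92  92  92  92  93  94  95  97  99  98 100  85 105 122 114 116 118 119
 151 158 160 161]
y -23.0 front R x=82..60 [ 90  91  91  92  92  93  95  96  98  98  97 111 162 171 170 171 172 155
 149 159 159 161]
y -27.0 front R x=82..60 [ 90  91  91  92  92  93  94  96  97  98  98 101 161 174 172 172 173 157
 148 158 159 161]
y -31.0 front R x=82..60 [ 91  91  91  92  92  92  95  96  98  98  98  94 151 167 166 166 167 154
 149 159 159 161]
y -35.0 front R x=82..60 [ 91  91  91  91  91  93  94  95  97  98  98  90 145 168 165 164 166 152
 148 159 159 161]
y -39.0 front R x=82..60 [ 91  91  91  91  92  93  93  96  97  99  98  90 143 169 167 167 168 155
 148 159 159 161]
y -43.0 front R x=82..60 [ 91  91  90  91  92  92  94  95  97  98  99  85 122 159 157 157 158 148
 148 159 159 161]
y -47.0 front R x=82..60 [ 90  90  90  91  91  92  94  96  97  99  99  83 116 163 164 164 165 154
 149 160 159 162]
y -51.0 front R x=82..60 [ 90  90  89  90  91  92  94  95  97  
[... 1090 characters left out ...]
09  95 146 169 164 179 178 178 177 178 180
 181 183]
y -47.0 rear R x=22..2 [ 92  94  94  95  94  94  94  93 122 172 168 162 179 178 179 179 179 180
 181 183]
y -51.0 rear R x=22..2 [166 126  93  93  93  91 113 160 165 164 165 163 179 178 178 178 179 180
 182 183]
y -55.0 rear R x=22..2 [ 92  90 113 155 176 176 175 175 175 176 175 173 179 178 178 178 179 180
 181 183]
y -59.0 rear R x=22..2 [172 172 173 172 173 173 174 174 174 175 175 172 165 178 178 178 179 180
 181 183]
y -63.0 rear R x=22..2 [166 165 165 165 165 165 165 166 165 165 165 162 167 179 179 179 180 181
 182 184][ WARN:0@0.154] global loadsave.cpp:1063 imwrite_ Unsupported depth image for selected encoder is fallbacked to CV_8U.
```

```bash
cat >> chk.py <<'E'
print("-----")
def cross(a,v,up):  # first subpixel crossing
    k=np.argmax(a>v if up else a<v); return k-(a[k]-v)/(a[k]-a[k-1]) if k else np.nan
g=cv2.warpPerspective(np.mean([ctrl.capture('wrist')[:,:,0] for _ in range(4)],0).astype(np.float32),H,(280,400))
C=np.arange(52,220,6); 
def rep(n,X,Y): X,Y=np.array(X),np.array(Y); m=~np.isnan(Y); p=np.polyfit(X[m],Y[m],1); m&=abs(np.polyval(p,X)-Y)<2.5; p=np.polyfit(X[m],Y[m],1); print(n,"slope",p[0].round(4),(Y/4).round(2))
rep("stop back",C,[cross(g[4:60,c],125,False)+4 for c in C])
rep("tile front",C,[cross(g[75:110,c],125,True)+75 for c in C])
rep("stop front dark end",C,[72+np.nanargmin(g[72:84,c]) for c in C])
rows=np.arange(130,300,8)
rep("rail -69 dark start",rows,[cross(g[r,200:],125,False)+200 for r in rows])
rep("rail/tile +y",rows,[cross(g[r,10:60],140,True)+10 for r in rows])
E
python3 chk.py 2>/dev/null | sed -n '/-----/,$p'
```

```text
-----
stop back slope 0.0005 [5.86 5.86 5.87 5.87 5.88 5.85 5.82 5.83 5.83 5.83 5.84 5.85 5.85 5.85
 5.85 5.86 5.86 5.86 5.86 5.87 5.88  nan  nan  nan  nan  nan  nan 5.88]
tile front slope 0.0312 [19.45 19.53 19.56 19.65 19.77 19.85 19.91 19.94 19.99 19.99 20.03 20.04
 20.06 20.17 20.22 20.21 20.29 20.36 20.53 20.6  20.58 20.55 20.59 20.63
 20.67 20.68 20.67 20.66]
stop front dark end slope 0.0349 [18.5  18.5  18.5  18.5  18.75 19.   19.   19.   19.   19.   19.25 19.25
 19.25 19.5  19.5  19.5  19.5  19.5  19.75 19.75 19.75 19.75 19.75 19.75
 19.75 19.75 19.75 19.75]
rail -69 dark start slope -0.0304 [57.98 57.95 58.09 57.82 57.75 57.91 57.64 57.53 57.72 57.53 57.36 57.52
 57.4  57.17 57.25 57.19 56.98 56.97 57.1  56.82 56.73 56.9 ]
rail/tile +y slope 0.0025 [ nan  nan  nan  nan  nan  nan 4.81 4.69 4.72 4.71 4.7  4.71 4.7  4.7
 4.75 4.8  4.81 4.8  4.79 4.77 4.77 4.77]
```

The tile's front edge now slopes 0.031 against the stop: the sideways springback of the finger dragged the tile's rear back on release. I go back, press the paddle, push again on the -y side while easing the finger towards -y so that no sideways strain is left, and then release.

Call:
arm_command(
  commands=[
    [[0.35,-0.015,0.2,0],[0.36,-0.015,0.6,0],[0.36,-0.015,0.95,0],[0.36,-0.015,1,0],[0.36,-0.015,1,0]],
  ],
)

```text
clock: 19.1
tool_pos: [0.5341, 0.0319, 0.0629]
orientation: [[0.983, -0.183, 0.0], [-0.183, -0.983, -0.0], [0.0, -0.0, -1.0]]
force: [0.3, -0.4, 0.6]
gripper_width: 0.0727
finger_force: 0.0
```

Call:
arm_command(
  commands=[
    [[0,0,0.1,0],[0,0,0.18,0],[0,0,0.23,0],[0,0,0.27,0],[0,0,0.27,0]],
  ],
)

```text
clock: 19.73
tool_pos: [0.5339, 0.0299, 0.0368]
orientation: [[0.983, -0.182, -0.001], [-0.182, -0.983, -0.004], [-0.0, 0.004, -1.0]]
force: [-6.7, -9.0, 11.5]
gripper_width: 0.0724
finger_force: 6.2
```

```bash
python3 -c "
from h import *
st()"
```

```text
t 19.73 board mm [ -7.  -12.9] z 36.8 yaw err deg 0.06 F [ -4.91 -10.08] 11.46 w 0.0724 M [-0.94  1.02  0.24]
```

Call:
arm_command(
  commands=[
    [[0.03,0,0,0],[0.06,0,-0.005,0],[0.09,0,-0.01,0],[0.11,0,-0.015,0],[0.13,0.01,-0.02,0],[0.15,0.02,-0.025,0],[0.15,0.02,-0.025,0]],
  ],
)

```text
clock: 20.6
tool_pos: [0.543, 0.0287, 0.0366]
orientation: [[0.983, -0.185, -0.014], [-0.185, -0.983, 0.004], [-0.015, -0.001, -1.0]]
force: [-16.4, 4.1, 13.3]
gripper_width: 0.0727
finger_force: 10.8
```

```bash
cat > sq.py <<'E'
from h import *
st(); im=np.mean([ctrl.capture('wrist')[:,:,0] for _ in range(3)],0); U=[];B=[];S=[]
for u in range(396,470,3):
    c=im[130:180,u]; 
    k=[k for k in range(4,42) if c[k]>=118>c[k-1] and (c[k+2:k+7]>128).all()]
    if k: k=k[0]; U.append(u);B.append(130+k-(c[k]-118)/(c[k]-c[k-1])); d=c[max(0,k-9):k]; S.append(130+max(0,k-9)+d.argmin())
print(np.polyfit(U,B,1)[0].round(4)); print(np.round(B,1)); print(S)
for u in (400,430,460): print(u,im[142:166,u].astype(int))
E
python3 sq.py
```

```text
t 20.6 board mm [  2.2 -12.4] z 36.6 yaw err deg -0.12 F [-16.83   1.02] 13.28 w 0.0727 M [ 0.56  2.69 -0.63]
0.0007
[155.6 155.5 155.5 155.5 155.5 155.8 156.2 155.9 155.8 155.7 155.7 155.7
 155.8 156.2 156.3 156.2 155.9 155.6 155.5 155.6 155.7 155.8 155.7 155.6
 155.5]
[np.int64(153), np.int64(153), np.int64(153), np.int64(153), np.int64(153), np.int64(153), np.int64(153), np.int64(153), np.int64(153), np.int64(153), np.int64(153), np.int64(153), np.int64(153), np.int64(153), np.int64(153), np.int64(153), np.int64(153), np.int64(153), np.int64(153), np.int64(153), np.int64(153), np.int64(153), np.int64(153), np.int64(153), np.int64(153)]
400 [ 89  89  89  90  90  90  90  91  90  91  87  81  92 110 125 136 147 156
 158 158 158 158 158 158]
430 [ 89  89  90  91  91  90  92  92  91  90  86  77  86 106 122 133 144 153
 154 154 154 154 154 154]
460 [ 88  89  89  90  90  89  91  91  91  89  85  79  90 106 120 132 143 153
 153 153 152 152 152 152]
```

Slope is now 0.0007, so the tile is square and flush. I add 1 mm of -y bias, then back off straight.

Call:
arm_command(
  commands=[
    [[0,0.01,0,0],[-0.04,0.02,0.005,0],[-0.08,0.02,0.01,0],[-0.12,0.02,0.02,0],[-0.15,0.02,0.02,0],[-0.15,0.02,0.02,0]],
  ],
)

```text
clock: 21.5
tool_pos: [0.5357, 0.0274, 0.038]
orientation: [[0.983, -0.183, 0.007], [-0.183, -0.983, -0.001], [0.007, -0.0, -1.0]]
force: [2.6, -0.6, 6.6]
gripper_width: 0.0723
finger_force: 2.8
```

```bash
python3 sq.py; python3 chk.py 2>/dev/null | sed -n '/-----/,$p'|head -3
```

```text
t 21.5 board mm [ -4.8 -15.1] z 38.0 yaw err deg -0.04 F [ 2.7  -0.13] 6.62 w 0.0723 M [ 0.13 -0.55 -0.14]
-0.0061
[134.7 134.7 134.9 135.2 135.1 134.9 134.9 134.8 134.8 134.8 135.2 135.5
 135.3 135.1 134.8 134.6 134.6 134.7 134.8 134.8 134.7 134.7 134.5 134.4
 134.4]
[np.int64(133), np.int64(133), np.int64(133), np.int64(133), np.int64(133), np.int64(133), np.int64(133), np.int64(133), np.int64(133), np.int64(133), np.int64(133), np.int64(133), np.int64(133), np.int64(133), np.int64(133), np.int64(133), np.int64(133), np.int64(133), np.int64(133), np.int64(133), np.int64(133), np.int64(133), np.int64(133), np.int64(133), np.int64(133)]
400 [158 158 158 157 157 158 158 157 157 156 154 152 150 148 146 147 149 141
  48  37  75 103 119 133]
430 [142 142 142 143 143 143 143 143 144 144 144 144 144 144 144 144 145 144
 145 146 145 130 113 125]
460 [155 155 156 156 156 156 156 156 157 156 156 157 158 158 158 158 158 158
 159 159 158 158 159 160]
-----
```

Square still holds (flat within noise), and the finger is 7 mm clear of the tile. I let the paddle up and rise.

Call:
arm_command(
  commands=[
    [[0,0,-0.04,0],[0,0,-0.08,0],[0,0,-0.12,0],[0,0,-0.16,0],[0,0,-0.2,0],[0,0,-0.25,0],[0,0,-0.25,0]],
  ],
)

```text
clock: 22.78
tool_pos: [0.5334, 0.028, 0.0614]
orientation: [[0.983, -0.183, 0.001], [-0.183, -0.983, -0.0], [0.001, -0.0, -1.0]]
force: [-0.5, -0.9, 1.3]
gripper_width: 0.0726
finger_force: 0.0
```

Call:
arm_command(
  commands=[
    [[0,0,-0.4,0],[0,0,-0.9,0],[-0.3,0,-1,0],[-0.38,0,-1,0],[-0.38,0,-1,0],[-0.38,0,-1,0]],
  ],
)

```text
clock: 23.52
tool_pos: [0.4954, 0.0348, 0.1597]
orientation: [[0.983, -0.183, -0.002], [-0.183, -0.983, 0.0], [-0.002, 0.0, -1.0]]
force: [-0.2, -1.4, 0.3]
gripper_width: 0.0726
finger_force: 0.0
```

```bash
python3 chk.py 2>/dev/null | sed -n '1p;/-----/,$p'
```

```text
t 23.52 board mm [-45.7 -15.1] z 159.7 yaw err deg -0.01 F [ 0.03 -1.45] 0.35 w 0.0726 M [-0.03 -0.04  0.02]
-----
stop back slope 0.0018 [5.93 5.93 5.94 5.95 5.95 5.92 5.92 5.94 5.94 5.94 5.94 5.95 5.95 5.95
 5.95 5.97 5.97 5.97 5.97 5.99 5.99  nan  nan  nan  nan  nan  nan 6.  ]
tile front slope 0.0019 [19.37 19.37 19.36 19.34 19.41 19.42 19.42 19.42 19.45 19.44 19.42 19.42
 19.42 19.52 19.51 19.47 19.46 19.47 19.55 19.58 19.51 19.44 19.44 19.45
 19.47 19.44 19.38 19.38]
stop front dark end slope -0.0067 [18.5  18.5  18.5  18.5  18.5  18.5  18.5  18.5  18.5  18.5  18.5  18.5
 18.5  18.5  18.5  18.5  18.5  18.5  18.5  18.5  18.5  18.5  18.5  18.25
 18.5  18.25 18.   18.  ]
rail -69 dark start slope 0.0 [58.62 58.56 58.35 58.36 58.57 58.56 58.44 58.38 58.45 58.61 58.57 58.39
 58.37 58.54 58.61 58.54 58.4  58.38 58.58 58.59 58.51 58.41]
rail/tile +y slope 0.0006 [ nan  nan  nan  nan  nan  nan 4.93 4.85 4.86 4.85 4.84 4.84 4.83 4.82
 4.87 4.91 4.9  4.89 4.87 4.87 4.88 4.88]
```

The tile's front edge is parallel to the stop (0.0019 against 0.0018), flush, and gripped, and the robot is clear. Handing in.

```bash
python3 -c "
from station import ctrl
print(ctrl.hand_in())"
```

```text
the job is handed in; nothing more can be done
None
```

The pale tile is home under the jaw, flush and square against the stop after a second press-and-push because it skewed on the first; the paddle is up, the arm is clear, and the job is handed in at about 24 s of the 48 s (no verdict was shown).

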